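# Hardness check on a slab from the damp crock

## Robot

A 6-joint arm with a two-finger parallel gripper is mounted at the origin on a cart in front of the work surface, level with it; the furniture and walls round the work are solid. World frame = base frame: x ahead of the robot, y to its left, z up, the work surface at z = 0. Lengths are in mm, angles in rad, forces in N, time in s.
With the tool pointing down it reaches from about 300 to 775 mm from the base axis. Payload 14.6 kg.
Tool frame: the origin (TCP) lies between the finger pads; the fingertips stand manip.tip_reach ahead of it and the grasp point (between the pads) lies 5 mm behind it (manip.tip_reach is the distance from the TCP to the fingertips, in mm); z points along the fingers, y is the line along which they close (so a half turn about z gives the same grasp; the last joint's range is limited). The gripper opens to 94 mm and grips with 3 to 60 N. Pads are 16 mm wide; open, the fingers measure 119 mm over their backs; the gripper's body (75 mm by 177 mm) begins 78 mm behind the grasp point.
Start: joints at [1.236, 0.3, 1.521, -0, 1.321, -0.067], TCP at [145.533, 530.386, 219.446] pointing down, gripper open.
Joint ranges: [-3.03, 3.03], [-0.79, 2.21], [0.23, 2.52], [-1.04, 4.18], [0, 3.07], [-2.55, 2.55]. Speed limits (rad/s): [2.22, 2.22, 2.57, 3.14, 3.14, 3.14].

## Interface

Orientations are given as [roll, pitch, yaw] about the fixed x, y, z axes, in that order (R = Rz(yaw) Ry(pitch) Rx(roll)).
In Python, from cell import manip gives the robot as it stands. The module is installed in compiled form; this text tells all that it offers.
- The arm moves only by the shell command python3 -m creep 'ROWS' [FORCE]. ROWS is JSON, a list of rows, each a list of 3 entries, a list of its own where there are three numbers: the opening, from -1 (shut) to 1 (fully open), then the shift along the tool's x, y, z in cm, then the turn about the tool's z in units of 5 degrees (1.0 is 5 degrees). In form: [[grip, [tx, ty, tz], roll], ...]. A call has 1 to 12 rows; each row is the pose to reach, as a shift and turn from the pose commanded when the call began, along the tool's axes at that moment; what a row does not reach only later rows make up. A row lasts 1/10 s, in which the tool goes at most 50 mm and 8.59 degrees, less where a joint would pass 70% of its speed; a pose out of reach is approached as far as the arm can. A call with a gripper value outside its range is refused whole. The fingers move at their own pace and stop on an object; FORCE is the grip in N (left out, the last holds). Time passes only in rows, so rows that repeat a pose let the fingers close. It gives the time, the measured TCP pose, the force, the opening and the grip force at its end, in the units of the state.
- manip.read_state(): the state, without advancing time (a new reading comes with each control period).
- manip.camera(name): name is "scene" or "top"; returns the picture (420x560x3 uint8, red, green, blue); there is no depth.
- manip.camera_params(name): a dict with "fovy" (degrees; the focal length in pixels is half the picture's height over the tangent of half this angle, whatever the lens; pixels are square), "cx", "cy" (the principal point, pixels), "origin" and "attitude" of the camera in the world. Camera axes: x right, y down, z forward; pixel columns grow to the right and rows downward; lengths in mm; the calibration is good to about 2 mm. A picture is of the moment at which its call begins. camera_params takes no time and is no camera call.
- manip.sign_off(): hands the job in; it is judged then, once.
The state is a dict: "clock": time; "joints": joint angles; "qd": joint speeds; "effort": joint torques, N m; "eef_pos": TCP position; "eef_rot": TCP orientation; "wrist_force": force on the tool from outside, world axes, zero at the start; "moment": the same for the moment, N m; "finger_gap": finger opening in mm; "finger_force": force on a finger pad.
Only numpy, scipy, OpenCV 4.12 (cv2) and the standard library are available. Lean on these libraries where they do the work, as an engineer would, in place of code of your own. Each camera call takes 0.05 s, during which the arm holds its last target. There are 200 camera calls.

## Task

Lift the lid off the damp crock by its knob and set it down gently, right way up, flat on the bare table beside the crock. Then take the hardness tester out of its rack and, holding it upright, press its foot on the clay slab inside the ringed test spot until the plunger is about half-way in (its groove level with the end of the barrel, 6 mm), never to its stop, without shifting the slab or touching the clay with the fingers. The program finishes while still holding the tester steady there at that load; leave the other things on the table where they are.

Things in the scene. Friction and masses are not known exactly. Their poses are not given: they have to be found in the camera images.
- crock: Round, heavy, pale stoneware crock that does not move; 160 mm across, 80 mm high, open inside 142 mm across, wall 7 mm, inner floor 8 mm above the table. Origin: centre of its underside, z up. The open front strip of the table round it runs from x = 0.33 to 0.60 and y = -0.48 to 0.55.
- lid: Loose pale stoneware lid (about 0.35 kg), 160 mm across and 60 mm high over its knob. Its plug, 132 mm across and 8 mm deep, sits in the mouth with 5 mm play; the plate over it lies on the rim. Origin: centre of the plug's underside, 72 mm above the table while the lid is on and 0 when it stands on the table. z is up towards the knob.
- lid_knob (a point): Middle of the lid's knob, the place to grip it: 48 mm above the lid's origin. The knob is round, 32 mm across between 45 and 53 mm above the lid's origin; directly around it the lid's top is 20 mm above that origin.
- slab: Loose leather-hard clay slab, 100 x 70 x 24 mm, lying flat on the crock's floor (its top 32 mm above the table, 48 mm below the rim), at any yaw. Origin: centre of its underside; x along its length, z up. Towards its -x end it is cross-scored; near its +x end is the ring.
- mark (a point): Centre of the test spot, on the slab's top face, 24 mm along x and 6 mm along y from the slab's centre: the middle of a thin dark ring scratched in the clay, 24 mm across inside.
- rack: Fixed light wooden rack, 70 x 90 mm, 80 mm high: a top board with one square hole, on two cheeks and a foot board. Origin: centre of its underside. The tester hangs in the hole.
- rack_hole (a point): Centre of the square hole (24 mm wide) at the top of the rack's board, 80 mm above the table; 18 mm along the rack's y from its centre. The board is 12 mm thick.
- tester: Clay hardness tester (0.135 kg), 153 mm long, round; hangs upright in the rack by its flange (32 mm across, 6 mm thick), plunger down. Origin: on its axis at the flange's underside, 80 mm above the table at the start; z up to the cap. Black ribbed grip 20 mm thick, 20 to 78 mm above the origin, cap top at 85. Barrel 20 mm thick, ends 40 mm below the origin; foot 68 mm below, plunger out.
- foot (a point): Centre of the flat face of the plunger's foot, 10 mm across, the lowest point of the tester.
- tester_plunger (a joint): How far the plunger is pushed into the barrel, m: 0 out, 0.012 at its stop. The spring gives 1.4 N as it starts to move and 0.7 N more for each mm: 5.6 N at 0.006, where the plunger's groove meets the barrel's end.
- slip_pot: Bystander: white pot, 72 mm across, 75 mm high. Origin: centre of its underside.
- tape_roll: Bystander: roll of tape lying flat, 104 mm across, 25 mm high. Origin: centre of its underside.
- bench_vice: Bench vice bolted to the table, fixed: 150 x 100 mm foot and 95 mm high, its screw handle reaching 110 mm towards the robot from the origin and 85 mm away from it. Origin: on the table, near the middle of its foot.
- clay_lump: Fixed clutter: rough lump of clay, 65 x 75 x 55 mm. Origin: centre of its underside.
- tile: Bystander: flat brown test tile, 70 x 40 x 8 mm (long side along x). Origin: centre of its underside.

How it is judged:
By the outcome, as a careful person would: the job done as asked, in the order asked, and still so for the second after the job is handed in, while the arm keeps its last pose, push and grip.
It also fails if it takes over 59 s, if anything falls off the work surface, if the arm or the gripper's body presses on something with over 40 N, if the wrist force passes 120 N, or if a joint passes its speed limit or range.

## Working session

There is one attempt and no reset: what is moved stays moved. The work goes in short steps, Python scripts to look and compute and a shell command to move; the robot and the scene stay as the last step left them, time stands still between calls to the robot, and variables do not carry over. Pictures are saved under pics/ and viewed, at most 10 in all, crops included, and the job is handed in when it is done.

```bash
mkdir -p pics; python3 - <<'E'
from cell import manip
import cv2
for n in("scene","top"):
    im=manip.camera(n); cv2.imwrite(f"pics/{n}0.png",im[...,::-1]); print(n,manip.camera_params(n))
print(manip.read_state(),manip.tip_reach)
E
```

```text
scene {'fovy': 45.49833427742937, 'cx': 281.57933679067537, 'cy': 202.4963149920852, 'origin': array([-154.26621633, 1263.53745934,  846.41427173]), 'attitude': array([-2.08099723,  0.02005445, -2.67652139])}
top {'fovy': 56.679735316029074, 'cx': 279.63948087191403, 'cy': 212.14603088576993, 'origin': array([ 335.4261515 ,   52.84980182, 1505.44104415]), 'attitude': array([-3.02848657,  0.00767746, -1.56490403])}
{'clock': 0.1, 'joints': array([ 1.23640219e+00,  3.00435265e-01,  1.52151680e+00,  6.48831477e-06,
        1.32068183e+00, -6.65925154e-02]), 'qd': array([-2.69145790e-04, -1.91625132e-04, -1.31266108e-03, -4.76729359e-04,
        1.15385769e-03,  3.99456108e-05]), 'effort': array([ 1.27501189e-03, -5.32636642e+01, -3.53288519e+01,  7.09975557e-02,
        2.35109363e-02, -8.42828194e-05]), 'eef_pos': array([145.46288429, 530.19147459, 218.93316536]), 'eef_rot': array([-3.14055414e+00, -7.55582354e-05,  2.87378939e+00]), 'wrist_force': array([ 0.51449858, -0.3695027 , -0.24707375]), 'moment': array([-0.01840915,  0.01309559,  0.04078403]), 'finger_force': 0.0, 'finger_gap': 93.88655922233681} 14.0
```

View pics/scene0.png

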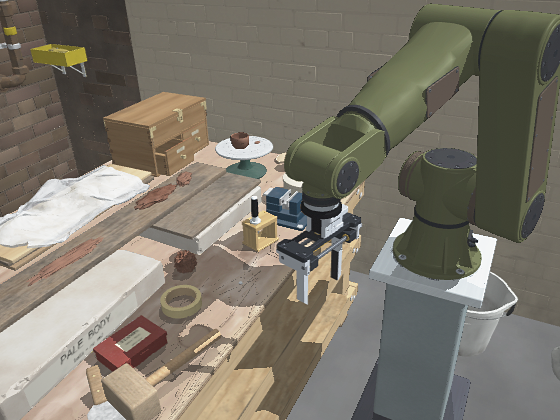

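View pics/top0.png

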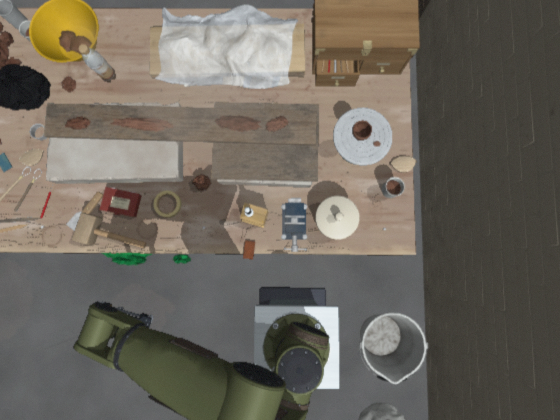

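The scene view shows the rack at about (259,232), with the arm hiding the crock. In the top view, the crock lid is at (337,217), the tester cap at (248,211), the rack at (257,215), the vice at (294,218), the tape at (166,203) and the tile at (249,248).

```bash
cat > h.py <<'E'
import numpy as np,cv2
from cell import manip
from scipy.spatial.transform import Rotation as R
def cam(n):
    p=manip.camera_params(n); f=210/np.tan(np.radians(p['fovy']/2))
    return p,f,R.from_euler('xyz',p['attitude']).as_matrix(),np.array(p['origin'])
def ray(n,u,v):
    p,f,M,o=cam(n); return o,M@np.array([(u-p['cx'])/f,(v-p['cy'])/f,1])
def at(n,u,v,z):
    o,d=ray(n,u,v); return o+d*(z-o[2])/d[2]
def proj(n,X):
    p,f,M,o=cam(n); c=M.T@(np.array(X,float)-o); return np.array([p['cx']+f*c[0]/c[2],p['cy']+f*c[1]/c[2]])
def tri(a,b):
    A=[];B=[]
    (o1,d1),(o2,d2)=a,b
    t=np.linalg.lstsq(np.stack([d1,-d2],1),o2-o1,rcond=None)[0]
    p,q=o1+t[0]*d1,o2+t[1]*d2
    return (p+q)/2,np.linalg.norm(p-q)
def crop(n,x0,y0,w,h,s,name,im=None):
    im=manip.camera(n) if im is None else im
    cv2.imwrite(name,cv2.resize(im[y0:y0+h,x0:x0+w,::-1],None,fx=s,fy=s,interpolation=cv2.INTER_CUBIC))
E
python3 - <<'E'
from h import *
t=cv2.imread('pics/top0.png')[...,::-1]; s=cv2.imread('pics/scene0.png')[...,::-1]
a=cv2.resize(t[180:260,230:370],None,fx=5.6,fy=5.6,interpolation=cv2.INTER_CUBIC)[:330]
a=cv2.resize(t[190:242,230:363],None,fx=6,fy=6,interpolation=cv2.INTER_CUBIC)
b=cv2.resize(s[185:255,225:358],None,fx=6,fy=6,interpolation=cv2.INTER_CUBIC)[:280]
b=cv2.resize(s[190:236+0,225:358],None,fx=6,fy=6,interpolation=cv2.INTER_CUBIC)
cv2.imwrite('pics/c0.png',np.vstack([a,b])[...,::-1]); print(a.shape,b.shape)
for n,u,v,z in(("top",337,217,125),("top",248,211,165),("top",294,218,60),("top",166,203,25),("top",201,182,30)):print(at(n,u,v,z))
E
```

```text
(312, 798, 3) (276, 798, 3)
[ 475.80903979 -139.89122567  125.        ]
[491.07853406 173.79663956 165.        ]
[477.85180261  11.23567236  60.        ]
[536.73037374 502.4474303   25.        ]
[618.35723735 368.91678235  30.        ]
```

View pics/c0.png

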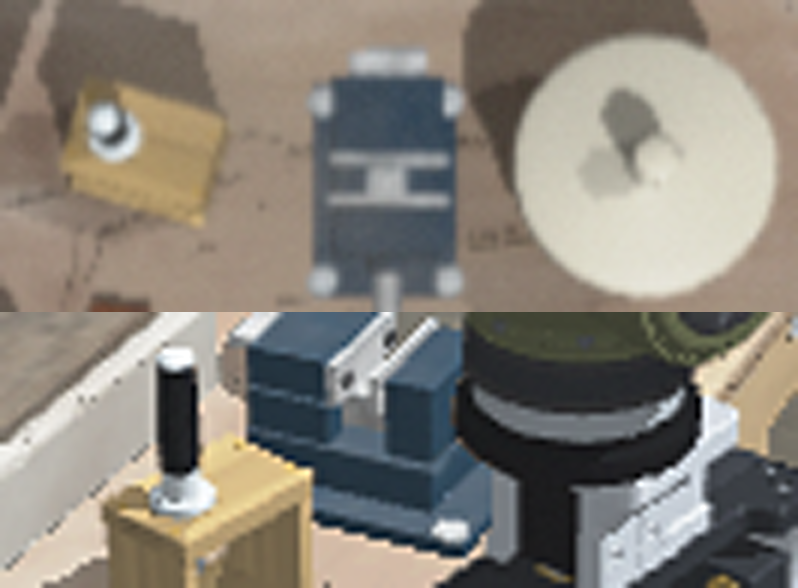

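The crop shows the tester cap at top px (247.1,209.9) and scene px (254.3,197.2), with the flange at scene px (255,220.4). In the top view the lid disc is centred at (337.2,217.2) with the knob at (338.9,216.3), and the rack corners are visible.

```bash
python3 - <<'E'
from h import *
np.set_printoptions(precision=1,suppress=True)
print("cap",tri(ray("top",247.1,209.9),ray("scene",254.3,197.2)))
print("flange",tri(ray("top",248.7,211.7),ray("scene",255.1,220.5)))
print("lid",at("top",337.2,217.2,90),"knob",at("top",338.9,216.3,128))
t=cv2.imread('pics/top0.png'); g=t.astype(int)
m=((g[190:245,300:370,0]>145)).astype(np.uint8)
m=cv2.morphologyEx(m,cv2.MORPH_CLOSE,np.ones((9,9)))
c=max(cv2.findContours(m,0,1)[0],key=cv2.contourArea); e=cv2.minEnclosingCircle(c);M=cv2.moments(c)
u,v=M['m10']/M['m00']+300,M['m01']/M['m00']+190
print(e,u,v,at("top",u,v,90))
for k in [(395,187,60),(402,163,10),(414,217,0)]:print(at("top",*k))
for x,y in[(95,78),(227,125),(197,228),(62,168)]: print(at("top",230+(x+.5)/6-.5,190+(y+.5)/6-.5,80))
p=[400,-320,0]; print([proj("scene",[x,y,0]) for x,y in((475,-140),(430,-325))],[proj("top",[x,y,0]) for x,y in((420,-322),(340,-322),(420,-402))])
s=manip.read_state();T=R.from_euler('xyz',s['eef_rot']).as_matrix()
print(T,s['eef_pos'])
E
```

```text
cap (array([494.8, 177.1, 159.4]), np.float64(1.6342538773132396))
flange (array([496.7, 178. ,  81.2]), np.float64(3.2593529113861055))
lid [ 478.6 -145.5   90. ] knob [ 478.  -146.2  128. ]
((37.42612075805664, 27.465700149536133), 21.88665199279785) 337.4135347149046 217.6129258868985 [ 477.1 -146.3   90. ]
[ 596.8 -367.7   60. ]
[ 701.1 -412.2   10. ]
[ 490.  -455.4    0. ]
[532.2 191.5  80. ]
[503.5 109.9  80. ]
[440.  127.6  80. ]
[476.4 210.9  80. ]
[array([305.6, 198.7]), array([336.8, 179.5])] [array([379.9, 234.9]), array([380.4, 255.8]), array([400.7, 235. ])]
[[-1.   0.3 -0. ]
 [ 0.3  1.  -0. ]
 [ 0.  -0.  -1. ]] [145.5 530.2 218.9]
```

```bash
cat >> h.py <<'E'
np.set_printoptions(precision=2,suppress=True)
def go(x,y,z):
    s=manip.read_state(); T=R.from_euler('xyz',s['eef_rot']).as_matrix()
    print('shift cm',T.T@(np.array([x,y,z])-s['eef_pos'])/10,'rpy',s['eef_rot'],'pos',s['eef_pos'],'F',s['wrist_force'],'t',s['clock'],'gap',s['finger_gap'],s['finger_force'],'j6',s['joints'][5])
E
python3 -c "
from h import *
go(478,-146,235)"
```

```text
shift cm [-49.96 -56.41  -1.55] rpy [-3.14 -0.    2.87] pos [145.46 530.19 218.93] F [ 0.51 -0.37 -0.25] t 0.1 gap 93.88655922233681 0.0 j6 -0.06659251542074891
```

```bash
python3 -m creep '[[1,[-3,-3.4,-2],0],[1,[-6,-6.8,-2],0],[1,[-9,-10.2,-2],0],[1,[-12,-13.6,-2],0],[1,[-15,-17,-2],0],[1,[-18,-20.4,-2],0],[1,[-21,-23.8,-2],0],[1,[-24,-27.2,-2],0],[1,[-27,-30.6,-2],0],[1,[-30,-34,-2],0],[1,[-33,-37.4,-2],0],[1,[-34,-39,-2],0]]' && python3 - <<'E'
from h import *
go(478,-146,235)
E
```

```text
clock: 1.3
eef_pos: [371.1, 61.6, 239.3]
eef_rot: [-3.141, -0.0, 2.871]
wrist_force: [-0.5, 0.3, 0.6]
finger_gap: 94.2
finger_force: 0.0
shift cm [-15.85 -17.15   0.44] rpy [-3.14 -0.    2.87] pos [371.05  61.62 239.3 ] F [-0.48  0.33  0.63] t 1.3 gap 94.2077886553424 0.0 j6 -1.2330837287792251
```

```bash
python3 -m creep '[[1,[-4,-4,0],0],[1,[-7,-7,0],0],[1,[-10,-11,0],0],[1,[-12,-15,0],0],[1,[-14,-19,0],0],[1,[-16,-23,0],0],[1,[-17,-27,0],0],[1,[-17.5,-31,0],0],[1,[-17.5,-35,0],0],[1,[-17.5,-36,0],0]]' && python3 - <<'E'
from h import *
go(478,-146,235)
a=manip.camera("scene");b=manip.camera("top")
cv2.imwrite('pics/s1.png',a[...,::-1]);cv2.imwrite('pics/t1.png',b[...,::-1])
f=lambda im,x,y,w,h:cv2.resize(im[y:y+h,x:x+w],None,fx=5,fy=5,interpolation=cv2.INTER_CUBIC)
cv2.imwrite('pics/c1.png',np.hstack([f(a,255,150,90,80),f(b,295,180,70,80)])[...,::-1])
E
```

```text
clock: 2.3
eef_pos: [442.4, -332.0, 238.7]
eef_rot: [3.141, -0.001, 2.871]
wrist_force: [-0.3, 0.6, 0.3]
finger_gap: 93.9
finger_force: 0.0
shift cm [ 1.54 18.87  0.37] rpy [ 3.14 -0.    2.87] pos [ 442.42 -331.99  238.67] F [-0.32  0.61  0.33] t 2.3 gap 93.89839658114359 0.0 j6 -2.0098192256425746
```

View pics/c1.png

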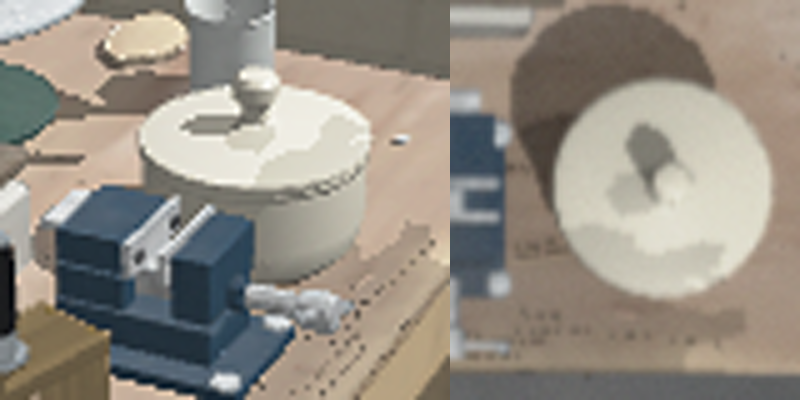

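The crop shows the knob at scene px (306.2,166.2) and top px (339.0,216.4). A small white speck at scene px about (334.5,177.3) lies near the planned lid spot, so I'll check what it is.

```bash
python3 - <<'E'
from h import *
print(tri(ray("scene",306.2,166.2),ray("top",339.0,216.4)))
q=at("scene",334.5,177.3,0);print(q,proj("top",q))
s=manip.read_state()['eef_pos']
for dy in(-50,50):print(proj("scene",s+[0.27*dy,.96*dy,-14]))
a=cv2.imread('pics/top0.png');b=cv2.imread('pics/s1.png')
f=lambda im,x,y,w,h:cv2.resize(im[y:y+h,x:x+w],None,fx=5,fy=5,interpolation=cv2.INTER_CUBIC)
cv2.imwrite('pics/c2.png',np.hstack([f(a,350,170,70,90),f(b,290,120,90,90)]))
E
```

```text
(array([ 477.55, -147.83,  121.71]), np.float64(1.6958128678540183))
[ 444.66 -338.96    0.  ] [384.17 228.53]
[344.28 117.87]
[327.31 125.45]
```

View pics/c2.png

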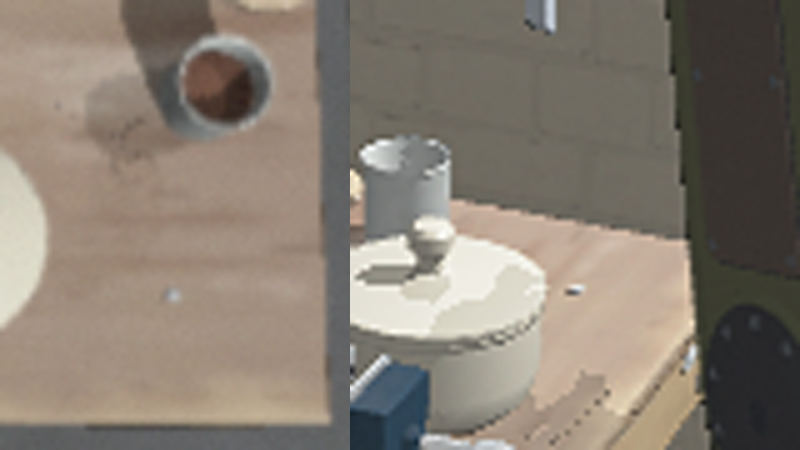

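The white speck is a real crumb on the table at about (445,-339), seen at top px (384,228.7), so that spot isn't bare. I'll check the area left of the rack instead.

```bash
python3 - <<'E'
from h import *
print(proj("top",[450,330,0]),proj("scene",[450,330,0]))
a=cv2.imread('pics/top0.png');b=cv2.imread('pics/s1.png')
f=lambda im,x,y,w,h:cv2.resize(im[y:y+h,x:x+w],None,fx=5,fy=5,interpolation=cv2.INTER_CUBIC)
x=np.hstack([f(a,175,165,75,95),f(b,185,215,80,95)])
cv2.imwrite('pics/c3.png',cv2.convertScaleAbs(x,alpha=1.4))
E
```

```text
[211.38 226.24] [243.66 275.41]
```

View pics/c3.png

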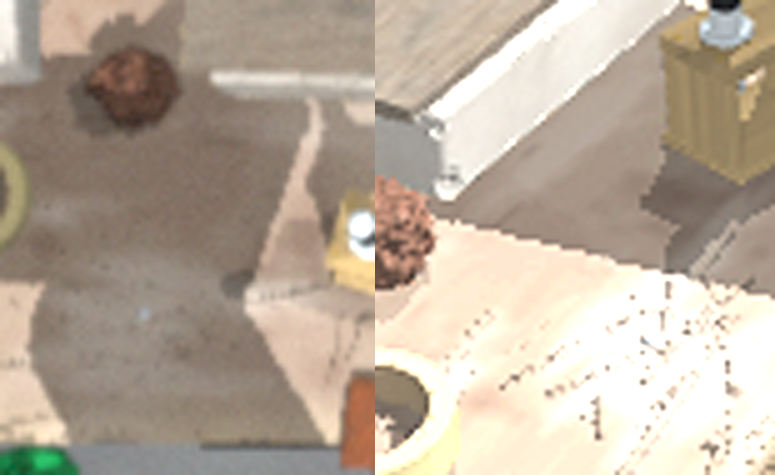

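Another crumb shows at top px (204,228), about (443,357). The area between it, the rack and the lump, around (510,300), looks bare. I'll check its margins and go to the knob.

```bash
python3 - <<'E'
from h import *
print("crumb",at("top",203.9,227.9,0),"lump",at("top",201.5,181.5,30),"plank",at("top",225,182.5,0),at("top",225,182.5,50))
a=cv2.cvtColor(cv2.imread('pics/top0.png'),6).astype(float)
# local anomalies inside the candidate disc
for cx,cy in((510,300),(505,298),(515,300)):
    pts=[(x,y) for x in range(cx-84,cx+85,3) for y in range(cy-84,cy+85,3) if np.hypot(x-cx,y-cy)<84]
    d=a-cv2.medianBlur(a.astype(np.uint8),9)
    r=sorted(((abs(d[int(round(v)),int(round(u))]),x,y) for x,y in pts for u,v in [proj("top",[x,y,0])]),reverse=True)[:5];print(r)
E
python3 -m creep '[[1,[0.5,4,0],0],[1,[0.8,8,0],0],[1,[1.2,12,0],0],[1,[1.5,16,0],0],[1,[1.54,18.7,0],0],[1,[1.54,18.7,2],0],[1,[1.54,18.7,5],0],[1,[1.54,18.7,8],0],[1,[1.54,18.7,10],0],[1,[1.54,18.7,10],0]]'
```

```text
crumb [443.38 358.88   0.  ] lump [620.32 367.04  30.  ] plank [622.53 280.82   0.  ] [613.   273.25  50.  ]
[(np.float64(48.0), 453, 282), (np.float64(48.0), 450, 282), (np.float64(42.0), 561, 240), (np.float64(40.0), 558, 246), (np.float64(40.0), 558, 243)]
clock: 3.4
eef_pos: [477.2, -142.9, 137.3]
eef_rot: [3.141, -0.004, 2.875]
wrist_force: [0.5, -0.3, 0.5]
finger_gap: 94.1
finger_force: 0.0Traceback (most recent call last):
  File "<stdin>", line 8, in <module>
  File "<stdin>", line 8, in <genexpr>
  File "h.py", line 12, in proj
    p,f,M,o=cam(n); c=M.T@(np.array(X,float)-o); return np.array([p['cx']+f*c[0]/c[2],p['cy']+f*c[1]/c[2]])
            ~~~^^^
  File "h.py", line 5, in cam
    p=manip.camera_params(n); f=210/np.tan(np.radians(p['fovy']/2))
ValueError: time passes only in moves, steps and waits
```

```bash
python3 - <<'E'
from h import *
go(477.5,-147.8,115)
E
```

```text
shift cm [-0.17 -0.47  2.23] rpy [ 3.14 -0.    2.88] pos [ 477.2  -142.89  137.31] F [ 0.49 -0.33  0.49] t 3.4 gap 94.11508008746608 0.0 j6 -1.6690934065510155
```

```bash
python3 -m creep '[[1,[-0.15,-0.45,1],0],[1,[-0.15,-0.45,2],0],[1,[-0.15,-0.45,2.2],0],[1,[-0.15,-0.45,2.2],0]]' ; python3 - <<'E'
from h import *
go(477.5,-147.8,115)
E
```

```text
clock: 3.8
eef_pos: [478.6, -149.4, 117.4]
eef_rot: [3.142, -0.0, 2.874]
wrist_force: [-0.2, 0.1, 0.8]
finger_gap: 94.2
finger_force: 0.0
shift cm [0.15 0.13 0.24] rpy [ 3.14 -0.    2.87] pos [ 478.59 -149.43  117.43] F [-0.18  0.13  0.77] t 3.8 gap 94.15174521420808 0.0 j6 -1.678605366249123
```

```bash
python3 -m creep '[[0,[0.1,0.1,0.2],0],[-0.2,[0.1,0.1,0.2],0],[-0.3,[0.1,0.1,0.2],0],[-0.5,[0.1,0.1,0.2],0],[-1,[0.1,0.1,0.2],0],[-1,[0.1,0.1,0.2],0],[-1,[0.1,0.1,0.2],0],[-1,[0.1,0.1,0.2],0],[-1,[0.1,0.1,0.2],0],[-1,[0.1,0.1,0.2],0]]' 30
```

```text
clock: 4.8
eef_pos: [477.9, -148.1, 115.5]
eef_rot: [3.141, -0.0, 2.874]
wrist_force: [0.7, 2.5, -0.2]
finger_gap: 31.8
finger_force: 30.0
```

```bash
python3 -m creep '[[-1,[0,0,-0.3],0],[-1,[0,0,-0.8],0],[-1,[0,0,-1.5],0],[-1,[0,0,-2.5],0],[-1,[0,0,-4],0],[-1,[0,0,-6],0],[-1,[0,0,-8],0],[-1,[0,0,-10],0],[-1,[0,0,-12],0],[-1,[0,0,-13.3],0],[-1,[0,0,-14],0],[-1,[0,0,-14],0]]' ; python3 - <<'E'
from h import *
go(511,300,250)
E
```

```text
clock: 6.0
eef_pos: [478.0, -148.3, 256.1]
eef_rot: [-3.141, 0.001, 2.874]
wrist_force: [0.1, 0.3, -3.7]
finger_gap: 30.8
finger_force: 30.0
shift cm [ 8.69 44.11  0.59] rpy [-3.14  0.    2.87] pos [ 478.02 -148.33  256.05] F [ 0.12  0.32 -3.68] t 6.0 gap 30.76630256726216 29.999187290668488 j6 -1.6769737644920961
```

```bash
python3 -m creep '[[-1,[0.2,1,0],0],[-1,[0.6,3,0],0.5],[-1,[1.2,6,0],1],[-1,[1.9,9.5,0],1.5],[-1,[2.6,13,0],2],[-1,[3.3,16.5,0],2.5],[-1,[4,20,0],3],[-1,[4.7,23.5,0],3.5],[-1,[5.4,27,0],4],[-1,[6.1,30.5,0],4.5],[-1,[6.7,34,0],5],[-1,[7.3,37,0],5.5]]' ; python3 -m creep '[[-1,[0,0,0],0],[-1,[0,0,0],0]]'; python3 - <<'E'
from h import *
go(511,300,250)
E
```

```text
clock: 7.2
eef_pos: [504.6, 230.2, 254.3]
eef_rot: [-3.14, -0.001, 2.393]
wrist_force: [-0.7, -0.0, -3.6]
finger_gap: 31.5
finger_force: 30.0
clock: 7.4
eef_pos: [504.7, 228.5, 254.3]
eef_rot: [-3.14, -0.001, 2.396]
wrist_force: [0.2, 0.2, -4.6]
finger_gap: 31.2
finger_force: 30.0
shift cm [4.39 5.67 0.42] rpy [-3.14 -0.    2.4 ] pos [504.73 228.53 254.31] F [ 0.16  0.18 -4.58] t 7.4 gap 31.155687313879806 29.99914526939392 j6 -0.46572942470962775
```

```bash
python3 -m creep '[[-1,[1.2,1.5,0],0],[-1,[2.8,3.6,0],0],[-1,[3.9,5.0,0],0],[-1,[4.4,5.7,0.5],0],[-1,[4.4,5.7,2],0],[-1,[4.4,5.7,4.5],0],[-1,[4.4,5.7,7.5],0],[-1,[4.4,5.7,10.5],0],[-1,[4.4,5.7,13.5],0],[-1,[4.4,5.7,15.8],0],[-1,[4.4,5.7,17],0],[-1,[4.4,5.7,17.4],0]]' ; python3 -m creep '[[-1,[0,0,0],0],[-1,[0,0,0],0]]'; python3 - <<'E'
from h import *
go(511,300,50)
b=manip.camera("scene");cv2.imwrite('pics/s2.png',b[...,::-1])
crop("scene",150,160,180,160,4,'pics/c4.png',b)
E
```

```text
clock: 8.6
eef_pos: [511.6, 298.7, 80.3]
eef_rot: [-3.14, -0.001, 2.393]
wrist_force: [1.5, 0.4, -3.5]
finger_gap: 31.3
finger_force: 30.0
clock: 8.8
eef_pos: [512.5, 299.7, 82.7]
eef_rot: [3.14, 0.001, 2.394]
wrist_force: [-0.0, -0.3, -3.5]
finger_gap: 31.1
finger_force: 30.0
shift cm [ 0.13 -0.08  3.27] rpy [3.14 0.   2.39] pos [512.46 299.71  82.67] F [-0.04 -0.28 -3.49] t 8.8 gap 31.105616009056124 29.999197125434875 j6 -0.35540945507394756
```

View pics/c4.png

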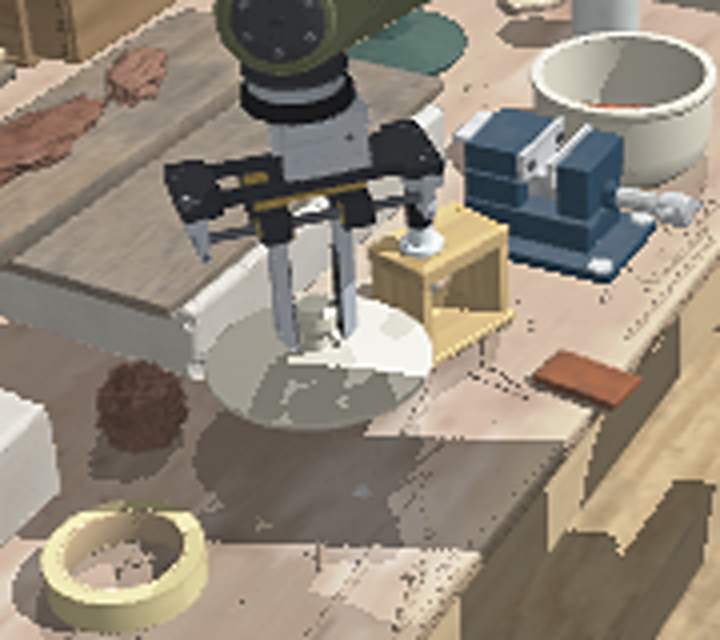

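The lid is level, held 39 mm above the table. The crumb is at crop (362,490), well clear, and the rack, vice and open crock are all visible. I'll check the block's front corner at crop (195,378) before lowering.

```bash
python3 - <<'E'
from h import *
g=lambda x,y,z=0:print(at("scene",150+(x+.5)/4-.5,160+(y+.5)/4-.5,z))
g(195,378);g(150,360);g(362,490);g(142,440)
for a in range(0,360,45):
    q=proj("scene",[511+80*np.cos(np.radians(a)),300+80*np.sin(np.radians(a)),8]);print(a,(q-[150,160]+.5)*4-.5)
E
```

```text
[622.58 298.74   0.  ]
[666.67 293.71   0.  ]
[443.68 359.61   0.  ]
[612.8  377.27   0.  ]
0 [228.86 380.49]
45 [211.17 431.17]
90 [260.63 471.22]
135 [349.93 473.82]
180 [421.03 436.98]
225 [431.11 385.71]
270 [379.74 350.26]
315 [298.06 348.25]
```

```bash
python3 -m creep '[[-1,[0,0,0.8],0],[-1,[0,0,1.8],0],[-1,[0,0,2.6],0],[-1,[0,0,3.1],0],[-1,[0,0,3.4],0],[-1,[0,0,3.6],0],[-1,[0,0,3.7],0],[-1,[0,0,3.7],0]]'; python3 -m creep '[[-1,[0,0,0.07],0],[-1,[0,0,0.07],0]]'
```

```text
clock: 9.65
eef_pos: [512.0, 299.6, 44.5]
eef_rot: [3.141, 0.0, 2.394]
wrist_force: [1.0, -1.2, -4.4]
finger_gap: 31.4
finger_force: 30.0
clock: 9.85
eef_pos: [512.0, 299.6, 43.9]
eef_rot: [3.141, 0.0, 2.394]
wrist_force: [-0.4, 0.6, -4.0]
finger_gap: 31.4
finger_force: 30.0
```

```bash
python3 -m creep '[[-1,[0,0,0.05],0],[-1,[0,0,0.05],0]]'; python3 -m creep '[[-1,[0,0,0.05],0],[-1,[0,0,0.05],0]]'
```

```text
clock: 10.05
eef_pos: [512.0, 299.6, 43.5]
eef_rot: [3.141, 0.0, 2.394]
wrist_force: [-1.2, -1.2, -1.7]
finger_gap: 30.9
finger_force: 30.0
clock: 10.25
eef_pos: [512.0, 299.6, 43.5]
eef_rot: [3.141, 0.0, 2.394]
wrist_force: [-3.7, -1.8, 5.7]
finger_gap: 31.2
finger_force: 30.0
```

On the table; release and rise.

```bash
python3 -m creep '[[-0.2,[0,0,-0.05],0],[0,[0,0,-0.05],0],[0.3,[0,0,-0.05],0],[0.6,[0,0,-0.05],0],[0.6,[0,0,-0.5],0],[0.6,[0,0,-2],0],[0.6,[0,0,-5],0],[0.6,[0,0,-9],0],[0.6,[0,0,-13],0],[0.6,[0,0,-17],0],[0.6,[0,0,-20],0],[0.6,[0,0,-20],0]]' 20;  python3 - <<'E'
from h import *
go(495,177,200)
a=manip.camera("scene");b=manip.camera("top")
cv2.imwrite('pics/s3.png',a[...,::-1]);cv2.imwrite('pics/t3.png',b[...,::-1])
f=lambda im,x,y,w,h:cv2.resize(im[y:y+h,x:x+w],None,fx=5,fy=5,interpolation=cv2.INTER_CUBIC)
cv2.imwrite('pics/c5.png',np.hstack([f(a,195,190,80,110),f(b,305,185,70,110)])[...,::-1])
E
```

```text
clock: 11.45
eef_pos: [512.9, 300.1, 248.8]
eef_rot: [3.134, 0.003, 2.394]
wrist_force: [0.3, 0.5, -1.1]
finger_gap: 75.4
finger_force: 0.0
shift cm [ -7.05 -10.29   4.82] rpy [3.13 0.   2.39] pos [512.91 300.14 248.79] F [ 0.33  0.51 -1.06] t 11.45 gap 75.44966512911886 0.0 j6 -0.3552960424260148
```

View pics/c5.png

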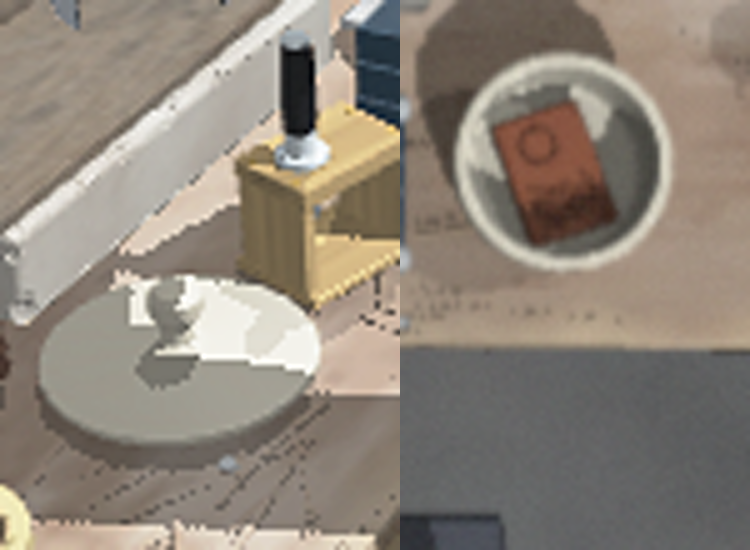

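The lid stands flat with the crumb outside its edge. The ring is at top px (332.2,213.6), and the slab corners are visible. Next, the tester.

```bash
python3 - <<'E'
from h import *
print("ring",at("top",332.2,213.6,32))
c=[at("top",305+(x+.5)/5-.5,185+(y+.5)/5-.5,32)[:2] for x,y in((92,125),(177,97),(217,216),(137,247))]
c=np.array(c);m=c.mean(0);ex=(c[0]+c[1]-c[2]-c[3]);ex/=np.linalg.norm(ex);ey=np.array([-ex[1],ex[0]])
print(c,m,ex,"ring by slab",m+24*ex+6*ey)
print("crock",at("top",305+163.5/5-.5,185+162.5/5-.5,80))
E
python3 -m creep '[[0.6,[-1,-1.4,0],0],[0.6,[-3,-4.3,0],0],[0.6,[-5,-7.3,0],0],[0.6,[-6.5,-9.5,0.5],0],[0.6,[-7,-10.2,2],0],[0.6,[-7.05,-10.3,4],0],[0.6,[-7.05,-10.3,5],0],[0.6,[-7.05,-10.3,5],0],[0.6,[-7.05,-10.3,5],0]]';  python3 - <<'E'
from h import *
go(495,177.3,130)
E
```

```text
ring [ 498.17 -134.78   32.  ]
[[ 513.32  -99.92]
 [ 535.15 -164.84]
 [ 444.38 -194.04]
 [ 420.57 -133.3 ]] [ 478.35 -148.03] [0.95 0.32] ring by slab [ 499.13 -134.6 ]
crock [ 480.39 -146.91   80.  ]
clock: 12.45
eef_pos: [493.6, 176.4, 193.0]
eef_rot: [-3.141, -0.0, 2.394]
wrist_force: [-0.1, -0.1, 0.6]
finger_gap: 74.9
finger_force: 0.0
shift cm [-0.04  0.16  6.3 ] rpy [-3.14 -0.    2.39] pos [493.61 176.4  192.96] F [-0.11 -0.13  0.63] t 12.45 gap 74.90801801559289 0.0 j6 -0.5500475954263647
```

```bash
python3 -m creep '[[0.6,[-0.04,0.16,1.5],0],[0.6,[-0.04,0.16,3.5],0],[0.6,[-0.04,0.16,5.3],0],[0.6,[-0.04,0.16,6.2],0],[0.6,[-0.04,0.16,6.3],0],[0,[-0.04,0.16,6.3],0],[-0.3,[-0.04,0.16,6.3],0],[-0.5,[-0.04,0.16,6.3],0],[-1,[-0.04,0.16,6.3],0],[-1,[-0.04,0.16,6.3],0],[-1,[-0.04,0.16,6.3],0],[-1,[-0.04,0.16,6.3],0]]' 30;  python3 - <<'E'
from h import *
go(495,177.3,130)
E
```

```text
clock: 13.65
eef_pos: [495.0, 177.1, 129.8]
eef_rot: [3.141, 0.0, 2.394]
wrist_force: [1.2, 0.9, 0.6]
finger_gap: 22.6
finger_force: 0.6
shift cm [ 0.01  0.02 -0.02] rpy [3.14 0.   2.39] pos [494.98 177.06 129.8 ] F [1.2  0.93 0.59] t 13.65 gap 22.60623260606319 0.554271787405014 j6 -0.5492451350205715
```

```bash
python3 -m creep '[[-1,[0,0,0],0],[-1,[0,0,0],0],[-1,[0,0,0],0],[-1,[0,0,0],0],[-1,[0,0,0],0]]' 45;  python3 - <<'E'
from h import *
go(495,177.3,130)
E
```

```text
clock: 14.15
eef_pos: [495.0, 177.2, 129.8]
eef_rot: [3.141, -0.0, 2.394]
wrist_force: [0.9, 3.7, 0.3]
finger_gap: 19.4
finger_force: 45.0
shift cm [ 0.01  0.01 -0.02] rpy [ 3.14 -0.    2.39] pos [495.   177.16 129.8 ] F [0.87 3.66 0.26] t 14.15 gap 19.397503746391944 45.00011086463928 j6 -0.5492245588733915
```

```bash
python3 -m creep '[[-1,[0,0,-0.4],0],[-1,[0,0,-1],0],[-1,[0,0,-2],0],[-1,[0,0,-3.5],0],[-1,[0,0,-5],0],[-1,[0,0,-6.5],0],[-1,[0,0,-8],0],[-1,[0,0,-9.5],0],[-1,[0,0,-11],0],[-1,[0,0,-12.5],0],[-1,[0,0,-13.5],0],[-1,[0,0,-13.5],0]]';  python3 - <<'E'
from h import *
go(498.5,-134.8,265)
a=manip.camera("scene");cv2.imwrite('pics/s4.png',a[...,::-1])
crop("scene",210,130,110,110,5,'pics/c6.png',a)
E
```

```text
clock: 15.35
eef_pos: [495.2, 176.9, 266.4]
eef_rot: [3.14, 0.002, 2.394]
wrist_force: [0.5, 0.3, -2.4]
finger_gap: 19.2
finger_force: 45.0
shift cm [-21.43 -22.63   0.14] rpy [3.14 0.   2.39] pos [495.25 176.86 266.4 ] F [ 0.45  0.26 -2.43] t 15.35 gap 19.21314061826899 44.99956011772156 j6 -0.5492284101246435
```

View pics/c6.png

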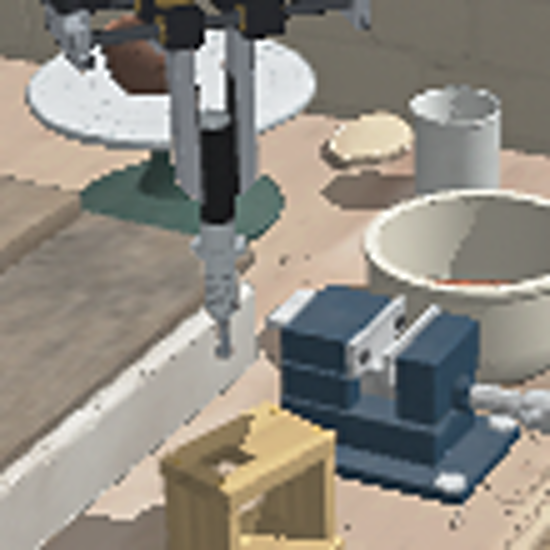

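The tester is out. In the scene view its foot is at px (254.4,200.0) and its cap top at (252.6,154). I'll check the tilt against the projected upright axis.

```bash
python3 - <<'E'
from h import *
p=manip.read_state()['eef_pos']
for dz in(35,-23-27,-117.8): print(dz,proj("scene",p+[0,0,dz]),proj("scene",[497.5,178.5,p[2]+dz]))
a=cv2.imread('pics/scene0.png');print(proj("scene",[495,177,165]),proj("scene",[495,177,80]))
E
python3 -m creep '[[-1,[-0.6,-0.6,0],0],[-1,[-2,-2.1,0],0],[-1,[-4,-4.2,0],0],[-1,[-6.2,-6.5,0],0],[-1,[-8.5,-9,0],0],[-1,[-11,-11.6,0],0],[-1,[-13.5,-14.2,0],0],[-1,[-16,-16.9,0],0],[-1,[-18.3,-19.3,0],0],[-1,[-20.2,-21.3,0],0],[-1,[-21.2,-22.3,0],0],[-1,[-21.4,-22.6,0],0]]'
python3 -m creep '[[-1,[0,0,0],0],[-1,[0,0,0],0]]'
python3 - <<'E'
from h import *
go(498.5,-134.8,265)
E
```

```text
35 [251.6 151.9] [250.5  151.97]
-50 [253.09 179.71] [252.02 179.78]
-117.8 [254.22 200.75] [253.17 200.83]
[253.9  195.41] [255.25 220.76]
clock: 16.6
eef_pos: [497.8, -135.3, 264.1]
eef_rot: [-3.141, -0.001, 2.392]
wrist_force: [-0.6, -0.2, -1.0]
finger_gap: 19.3
finger_force: 45.0
clock: 16.8
eef_pos: [498.2, -133.2, 264.7]
eef_rot: [3.142, -0.0, 2.395]
wrist_force: [0.5, 0.1, -1.7]
finger_gap: 19.3
finger_force: 45.0
shift cm [-0.13 -0.09 -0.03] rpy [ 3.14 -0.    2.39] pos [ 498.17 -133.23  264.66] F [ 0.49  0.08 -1.73] t 16.8 gap 19.256456839218345 44.99972105026245 j6 -1.156458403688147
```

```bash
python3 -m creep '[[-1,[-0.1,-0.08,0.5],0],[-1,[-0.13,-0.09,2],0],[-1,[-0.13,-0.09,4],0],[-1,[-0.13,-0.09,6],0],[-1,[-0.13,-0.09,8],0],[-1,[-0.13,-0.09,9.5],0],[-1,[-0.13,-0.09,10.3],0],[-1,[-0.13,-0.09,10.7],0],[-1,[-0.13,-0.09,10.8],0],[-1,[-0.13,-0.09,10.8],0],[-1,[-0.13,-0.09,10.8],0]]'
python3 - <<'E'
from h import *
go(498.5,-134.8,149.8)
a=manip.camera("scene");b=manip.camera("top")
cv2.imwrite('pics/s5.png',a[...,::-1])
f=lambda im,x,y,w,h:cv2.resize(im[y:y+h,x:x+w],None,fx=5,fy=5,interpolation=cv2.INTER_CUBIC)
cv2.imwrite('pics/c7.png',np.hstack([f(a,270,130,80,90),f(b,300,180,70,90)])[...,::-1])
E
```

```text
clock: 17.9
eef_pos: [498.8, -135.8, 157.3]
eef_rot: [3.141, 0.001, 2.394]
wrist_force: [-0.8, -0.0, -1.4]
finger_gap: 19.2
finger_force: 45.0
shift cm [0.09 0.06 0.75] rpy [3.14 0.   2.39] pos [ 498.76 -135.79  157.34] F [-0.8  -0.02 -1.43] t 17.9 gap 19.226703811213635 44.99963700771332 j6 -1.1597648948356238
```

View pics/c7.png

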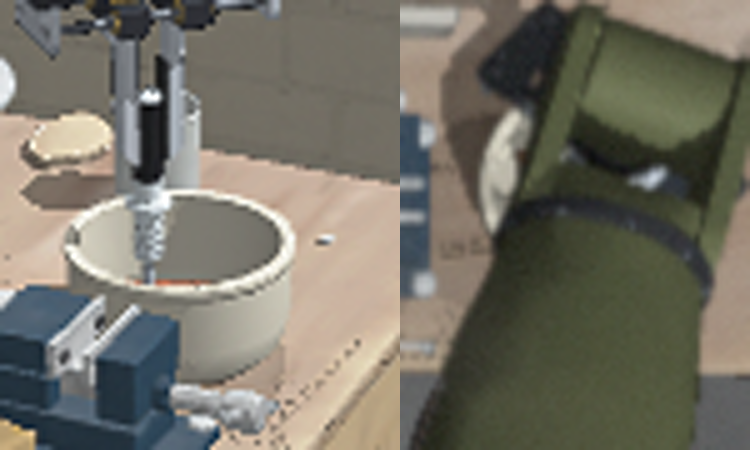

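The tester is upright inside the crock mouth with its foot just above the slab, at crop (150,280). Next I'll lower it in small steps, watching the force.

```bash
python3 -m creep '[[-1,[0.08,0.06,0.2],0],[-1,[0.08,0.06,0.4],0],[-1,[0.08,0.06,0.5],0],[-1,[0.08,0.06,0.5],0],[-1,[0.08,0.06,0.5],0]]'
python3 -m creep '[[-1,[0,0,0.2],0],[-1,[0,0,0.2],0],[-1,[0,0,0.2],0]]'
python3 -m creep '[[-1,[0,0,0.1],0],[-1,[0,0,0.2],0],[-1,[0,0,0.2],0],[-1,[0,0,0.2],0]]'
python3 -m creep '[[-1,[0,0,0.1],0],[-1,[0,0,0.2],0],[-1,[0,0,0.2],0],[-1,[0,0,0.2],0]]'
```

```text
clock: 18.5
eef_pos: [498.3, -134.8, 151.7]
eef_rot: [-3.142, -0.0, 2.394]
wrist_force: [-0.4, -0.2, -1.9]
finger_gap: 19.5
finger_force: 45.0
clock: 18.8
eef_pos: [498.4, -134.8, 149.8]
eef_rot: [3.142, 0.0, 2.394]
wrist_force: [-0.2, -0.5, -1.4]
finger_gap: 19.2
finger_force: 45.0
clock: 19.2
eef_pos: [498.4, -134.8, 147.8]
eef_rot: [3.142, 0.0, 2.394]
wrist_force: [0.5, 0.2, 0.7]
finger_gap: 19.1
finger_force: 45.0
clock: 19.6
eef_pos: [498.4, -134.8, 145.8]
eef_rot: [3.142, 0.0, 2.394]
wrist_force: [0.1, -0.2, 2.3]
finger_gap: 19.5
finger_force: 45.0
```

```bash
python3 -m creep '[[-1,[0,0,0.1],0],[-1,[0,0,0.2],0],[-1,[0,0,0.2],0],[-1,[0,0,0.2],0]]'
for i in 1 2 3 4 5 6; do python3 -m creep '[[-1,[0,0,0],0]]' | egrep 'eef_pos|wrist'; done
```

```text
clock: 20.0
eef_pos: [498.4, -134.8, 143.8]
eef_rot: [3.142, 0.0, 2.394]
wrist_force: [-0.7, -1.1, 4.3]
finger_gap: 19.8
finger_force: 45.0
eef_pos: [498.4, -134.8, 143.8]
wrist_force: [-0.4, -0.1, 4.0]
eef_pos: [498.4, -134.8, 143.8]
wrist_force: [0.3, -0.6, 4.2]
eef_pos: [498.4, -134.8, 143.8]
wrist_force: [-0.7, -0.2, 3.5]
eef_pos: [498.4, -134.8, 143.8]
wrist_force: [0.4, -0.4, 4.8]
eef_pos: [498.4, -134.8, 143.8]
wrist_force: [1.2, -0.4, 5.0]
eef_pos: [498.4, -134.8, 143.8]
wrist_force: [0.6, -0.3, 3.9]
```

The mean is 4.24 N plus the tester's weight of 1.32 N, giving about 5.6 N. The geometry also puts the plunger at 6 mm, so I'm handing it in.

```bash
python3 -c "
from cell import manip
print(manip.sign_off())"
```

```text
the job is handed in; nothing more can be done
None
```

The job is handed in, with no verdict returned: the lid stands flat, right way up, on bare table left of the rack at about (512,300), not next to the crock (crumb on the right, vice and rack on the left), and the tester is held upright on the ring at about 5.6 N, plunger about 6 mm in by force and height (groove and slab out of view).

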